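# Slide a marked shelf panel to overhang the sawing board

### The arm

A 7-joint arm with a two-finger parallel gripper is mounted at the origin on the work surface. World frame = base frame: x ahead of the robot, y to its left, z up, the work surface at z = 0. Lengths are in m, angles in rad, forces in N, time in s.
With the tool pointing down it reaches from about 0.4 to 0.875 m from the base axis. Payload 19.3 kg.
Tool frame: the origin (TCP) lies between the finger pads; the fingertips stand 19 mm ahead of it and the grasp point (between the pads) is the TCP; z points along the fingers, y is the direction in which the jaws open and shut (so a half turn about z gives the same grasp; the last joint's range is limited). The gripper opens to 85 mm and grips with 20 to 120 N. Pads are 22 mm wide; open, the fingers measure 114 mm over their backs; the gripper's body (76 mm by 85 mm) begins 54 mm behind the grasp point. The pads swing forward as they close: fully open they stand 13 mm farther back than shut.
Start: joints at [-1.308, 0.521, -0.036, 1.599, 0.021, 1.021, -0.113], TCP at [0.204, 0.591, 0.219] pointing down, gripper open.
Joint ranges: [-2.91, 2.91], [-0.3, 2.13], [-1.5, 1.42], [0.17, 2.43], [-1.26, 4.41], [0.16, 1.93], [-2.52, 2.52]. Speed limits (rad/s): [1.89, 1.89, 2.39, 2.39, 3.01, 3.01, 3.01].

### API

Orientations are given as [roll, pitch, yaw] about the fixed x, y, z axes, in that order (R = Rz(yaw) Ry(pitch) Rx(roll)).
In Python, from workcell import status, imaging, bot gives the robot as it stands.
- The arm moves only by the shell command python3 -m handwheel 'ROWS' [FORCE]. ROWS is JSON, a list of rows, each an object with "offset": the shift along the tool's x, y, z in mm, a list of three; "rot": the turn, a rotation vector about the tool's x, y, z in degrees, a list of three; "claw": the opening, from -1 (shut) to 1 (fully open). A call has 1 to 12 rows; each row shifts and turns the commanded pose from where the row before left it, along the tool's axes as they then stand; what a row does not reach is not made up. A row lasts 1/10 s, in which the tool goes at most 50 mm and 8.59 degrees, less where a joint would pass 70% of its speed; a pose out of reach is approached as far as the arm can. A call is refused whole if a number of a shift passes 50 or a number of a turn 8.59, either way. A call with a gripper value outside its range is refused whole. The fingers move at their own pace and stop on an object; FORCE is the grip in N (left out, the last holds). Time passes only in rows, so rows that do not move let the fingers close. It gives the time, the measured TCP pose, the force and the opening at its end, in the units of the state.
- status.observe(): the state, without advancing time (a new reading comes with each control period).
- imaging.grab_frame(name): name is "side" or "top"; returns a dict with "color" (420x560x3 uint8, red, green, blue), "range_z" (420x560 float32, m along the optical axis (not along the pixel's ray), 0 where there is no reading), "fx", "fy", "cx", "cy" (pixels), "distortion" ([k1, k2, p1, p2, k3] as OpenCV has them; the pictures are not rectified), "camera_from_world" (4x4, takes a point from world to camera coordinates). Camera axes: x right, y down, z forward; pixel columns grow to the right and rows downward; lengths in m; the calibration is good to about 2 mm. A picture is of the moment at which its call begins.
- bot.job_done(): hands the job in, once; it reports no verdict.
Trained networks look in the newest picture that a camera, given by its name, has taken for a name from the list of things; names that differ only in an ending like _2 or _b are one class to them, and where a whole thing is asked for, a point or a joint stands for the part that bears it (a point fixed in the world has none). Each returns a list of dicts, best first, with "conf" (0 to 1); they miss things now and then, are a little off and sometimes report something else, mostly with a low value. They report only what shows in the picture. A call takes as long as a camera call. They do not tell look-alikes from the thing itself.
- imaging.regions_of(thing, camera): "region" (420x560 bool, what is visible of it) and "box" ([centre column, centre row, width, height] in pixels, round what is visible of it).
- imaging.mark_of(thing, camera): "uv" ([column, row] in pixels: a listed point, or the origin of a listed thing).
The state is a dict: "clock": time; "qpos": joint angles; "qd": joint speeds; "joint_efforts": joint torques, N m; "position": TCP position; "tool_rot": TCP orientation; "force": force on the tool from outside, world axes, zero at the start; "moment": the same for the moment, N m; "grip_width": finger opening in m.
Only numpy, scipy, OpenCV 4.12 (cv2) and the standard library are available. Lean on these libraries where they do the work, as an engineer would, in place of code of your own. Each camera call takes 0.05 s, during which the arm holds its last target.

### The job

Get the thin plywood panel ready for sawing: push it flat along the dark raised sawing board, towards the board's long edge on the robot's right, until the marked end sticks out and the pencil line on the panel lies right over that edge along its whole length. Only push or slide the panel with the fingers, never lift or tip it, and leave the jar, the offcut and everything else standing where they are. Then take the hand away.

Things in the scene. Friction and masses are not known exactly. Their poses are not given: they have to be found in the camera images.
- panel: the loose plywood panel, 120 mm (its x) by 180 mm (its y) and 9 mm thick, about 0.14 kg, lying flat on the sawing board, at the start skewed by up to 0.25 rad and wholly on the board. Origin: centre of its underside; z up. Across its top runs one dark pencil line, 4 mm wide, parallel to its x, 45 mm from its -y end (the marked end, which faces the robot's right). When the line is over the edge the marked end hangs out 45 mm.
- line_near (a point): the end of the pencil line nearer the robot, on the panel's top face at its long side: (-60, -45, 9) mm in the panel's frame
- line_far (a point): the end of the pencil line farther from the robot, on the panel's top face at its long side: (60, -45, 9) mm in the panel's frame
- saw_board: the fixed dark wooden sawing board, a slab standing on feet, 360 mm (its x) by 320 mm (its y), its flat top 45 mm above the table. Origin: centre of its underside; x points roughly away from the robot (up to 0.35 rad off), y roughly to the robot's left.
- edge_mid (a point): the middle of the sawing board's long edge on the robot's right, at the height of its top, (0, -160, 45) mm in the board's frame. The edge runs along this point's x; its -y points out over the table, its +y in over the board.
- screw_jar: small glass jar with a steel cap, 48 mm across, 60 mm tall, standing on the sawing board beside the panel; origin: centre of its underside. Not to be moved.
- offcut: pale wooden offcut block 36 x 50 x 45 mm, standing on the sawing board on the other side of the panel; origin: centre of its underside. Not to be moved.
- hammer: hammer lying on the table to the robot's left; not to be moved
- screwdriver: screwdriver lying on the table to the robot's right; not to be moved
- paint_tin: closed tin with a paper label, 100 mm across, 110 mm tall, on the table far right; not to be moved
- mug: white mug, 80 mm across, 90 mm tall, on the table far left; not to be moved
- tape_roll: flat cardboard ring 100 mm across, 24 mm high, on the table to the left; not to be moved
Things that resemble listed ones, but are neither listed nor needed, are in the scene too. Of the things like the panel, leave any that is green; of the rest the larger one is meant.

How it is judged:
At the end, for the whole second after the job is handed in: Both ends of the pencil line are within 7 mm of the sawing board's right-hand long edge, measured across the edge, and between the board's ends; the panel lies flat on the board, at rest (y of line_near in the frame of edge_mid between -0.007 and 0.007 m and x of line_near in the frame of edge_mid between -0.18 and 0.18 m and y of line_far in the frame of edge_mid between -0.007 and 0.007 m and x of line_far in the frame of edge_mid between -0.18 and 0.18 m and height (world z) of panel between 0.041 and 0.049 m and angle between panel's own z axis and vertical below 0.05 rad and linear speed of panel below 0.01 m/s and angular speed of panel below 0.05 rad/s); the robot touches nothing.
It fails at once if the panel is lifted more than 10 mm off the board (height (world z) of panel above 0.055 m).
It fails at once if the panel is tipped by more than 0.12 rad or falls off the board (angle between panel's own z axis and vertical above 0.12 rad or height (world z) of panel below 0.03 m).
It fails at once if a bystander (jar, offcut, hammer, screwdriver, tin, mug, cardboard ring) is moved more than 15 mm (distance of any of screw_jar, offcut, hammer, screwdriver, paint_tin, mug, tape_roll from where it was at the start of the episode above 0.015 m).
It also fails if it takes over 48 s, if anything falls off the work surface, if the arm or the gripper's body presses on something with over 40 N, if the wrist force passes 120 N, or if a joint passes its speed limit or range.

## Working session

There is one attempt and no reset: what is moved stays moved. The work goes in short steps, Python scripts to look and compute and a shell command to move; the robot and the scene stay as the last step left them, time stands still between calls to the robot, and variables do not carry over. Pictures are saved under pics/ and viewed, and the job is handed in when it is done.

```bash
ls; mkdir -p pics
python3 - <<'E'
from workcell import status, imaging, bot
import cv2,numpy as np
s=status.observe();print({k:np.round(v,3).tolist() for k,v in s.items()})
for n in("side","top"):
    f=imaging.grab_frame(n);cv2.imwrite(f"pics/{n}0.png",f["color"][:,:,::-1]);print(f["fx"],f["cx"],f["cy"],f["distortion"],np.round(f["camera_from_world"],3).tolist())
E
```

```text
pics
{'clock': 0.0, 'qpos': [-1.308, 0.522, -0.036, 1.6, 0.021, 1.021, -0.113], 'qd': [-0.0, 0.001, -0.001, -0.001, -0.0, -0.002, -0.0], 'joint_efforts': [-0.001, -92.709, 1.98, -36.994, 0.018, 0.008, 0.0], 'position': [0.204, 0.59, 0.219], 'tool_rot': [-3.14, 0.0, 2.809], 'force': [0.571, -0.671, -1.26], 'moment': [0.039, -0.032, -0.034], 'grip_width': 0.086}
527.3332217810967 276.99235427482546 217.4755547510236 [-0.02478235  0.          0.          0.          0.        ] [[0.893, -0.45, -0.016, -0.403], [-0.318, -0.606, -0.729, 0.194], [0.318, 0.656, -0.685, 1.527], [0.0, 0.0, 0.0, 1.0]]
437.79517574152294 285.27922851490365 206.78680027343358 [-0.07890192  0.          0.          0.          0.        ] [[0.008, -1.0, 0.007, 0.008], [-0.992, -0.009, -0.127, 0.476], [0.127, -0.005, -0.992, 1.336], [0.0, 0.0, 0.0, 1.0]]
```

View pics/top0.png

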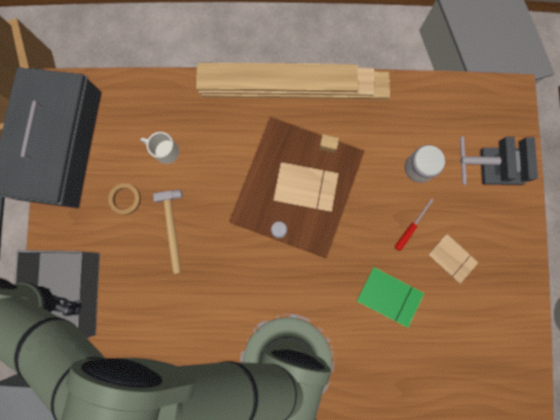

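View pics/side0.png

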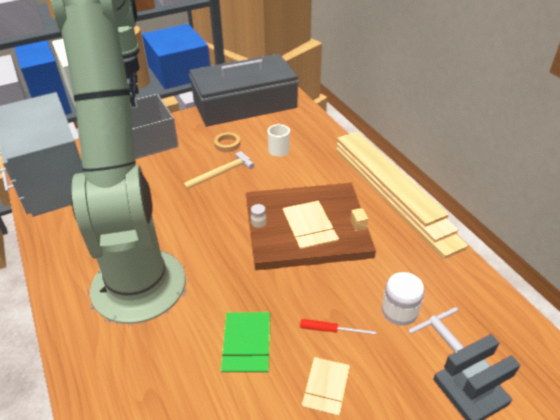

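The top picture shows the board with right-hand corners near (363,152) and (327,257). The panel is at (306,188) with its line near column 322. The jar is at (279,230) and the offcut at (330,142). The green panel and the small panel at the lower right are look-alikes.

```bash
cat > h.py <<'E'
from workcell import status, imaging, bot
import cv2,numpy as np
def proj_plane(f,uv,z):
    K=np.array([[f["fx"],0,f["cx"]],[0,f["fy"],f["cy"]],[0,0,1.]])
    n=cv2.undistortPoints(np.array(uv,np.float64).reshape(-1,1,2),K,np.array(f["distortion"])).reshape(-1,2)
    M=np.array(f["camera_from_world"]);R=M[:3,:3];c=-R.T@M[:3,3]
    d=np.c_[n,np.ones(len(n))]@R
    return c+d*((z-c[2])/d[:,2])[:,None]
def project(f,P):
    K=np.array([[f["fx"],0,f["cx"]],[0,f["fy"],f["cy"]],[0,0,1.]])
    M=np.array(f["camera_from_world"])
    return cv2.projectPoints(np.array(P,float).reshape(-1,1,3),cv2.Rodrigues(M[:3,:3])[0],M[:3,3],K,np.array(f["distortion"]))[0].reshape(-1,2)
def rect(f,reg,z):
    v,u=np.nonzero(reg)
    c,_=cv2.findContours(reg.astype(np.uint8),cv2.RETR_EXTERNAL,cv2.CHAIN_APPROX_NONE)
    c=max(c,key=cv2.contourArea).reshape(-1,2)
    W=proj_plane(f,c,z)
    r=cv2.minAreaRect((W[:,:2]*1000).astype(np.float32))
    return r,cv2.boxPoints(r)
E
python3 - <<'E'
from h import *
for n in("top","side"):
    f=imaging.grab_frame(n)
    for t,z in(("panel",.054),("saw_board",.045),("screw_jar",.105),("offcut",.09)):
        for r in imaging.regions_of(t,n)[:4]:
            R,b=rect(f,r["region"],z); print(n,t,round(r["conf"],2),np.round(r["box"]),np.round(R[0]),np.round(R[1]),round(R[2],1),np.round(b).astype(int).tolist())
    for t,z in (("line_near",.054),("line_far",.054),("edge_mid",.045)):
        for r in imaging.mark_of(t,n)[:3]: print(n,t,round(r["conf"],2),np.round(r["uv"],1),np.round(proj_plane(f,[r["uv"]],z)*1000,1))
    if n=="top":
        im=f["color"][100:270,220:380,::-1]; cv2.imwrite("pics/topz.png",cv2.resize(im,None,fx=3.5,fy=3.5,interpolation=cv2.INTER_CUBIC))
    else:
        im=f["color"][170:280,230:390,::-1]; cv2.imwrite("pics/sidez.png",cv2.resize(im,None,fx=5,fy=5,interpolation=cv2.INTER_CUBIC))
E
```

```text
top panel 0.95 [453. 258.  48.  51.] [ 320. -504.] [132.  92.] 47.5 [[242, -522], [309, -584], [398, -487], [331, -425]]
top panel 0.79 [391. 297.  67.  62.] [ 202. -305.] [176. 118.] 63.1 [[110, -357], [215, -411], [295, -254], [190, -200]]
top panel 0.64 [306. 187.  65.  45.] [539. -50.] [184. 125.] 79.1 [[460, -128], [583, -152], [617, 29], [494, 53]]
top saw_board 0.7 [295. 188. 134. 138.] [542. -24.] [322. 364.] 70.1 [[316, -113], [658, -238], [768, 65], [425, 189]]
top screw_jar 0.61 [279. 230.  16.  15.] [399.  31.] [44. 41.] 0.5 [[377, 51], [377, 10], [421, 10], [421, 51]]
top screw_jar 0.28 [306. 185.  62.  50.] [529. -48.] [174. 119.] 79.7 [[455, -123], [572, -144], [603, 27], [486, 48]]
top offcut 0.73 [329. 144.  20.  20.] [ 665. -118.] [53. 51.] 72.0 [[633, -136], [681, -152], [698, -101], [649, -85]]
top line_near 0.68 [394.2 321.9] [[ 127.3 -317.5   54. ]]
top line_near 0.64 [454.5 279.1] [[ 254.8 -506.1   54. ]]
top line_near 0.59 [319.4 207.9] [[470.1 -92.3  54. ]]
top line_far 0.86 [469.9 250.3] [[ 342.6 -557.8   54. ]]
top line_far 0.69 [324.3 169.1] [[ 591.7 -107.
[... 597 characters left out ...]
 362.] 70.2 [[306, -144], [646, -267], [764, 61], [424, 184]]
side screw_jar 0.51 [259. 217.  16.  24.] [388.   1.] [102.  45.] 64.2 [[346, -35], [386, -55], [430, 37], [390, 56]]
side offcut 0.89 [359. 221.  24.  24.] [ 657. -140.] [96. 54.] 69.1 [[615, -175], [666, -194], [700, -105], [649, -85]]
side line_near 0.94 [293.4 239.9] [[458.3 -96.2  54. ]]
side line_near 0.56 [305.2 390.1] [[ 254.1 -538.1   54. ]]
side line_near 0.3 [309.7 226.8] [[528.7 -69.9  54. ]]
side line_far 0.7 [341.9 399.9] [[ 316.7 -597.8   54. ]]
side line_far 0.69 [332.1 226.6] [[ 589.7 -101.    54. ]]
side line_far 0.56 [270.5 353.3] [[ 226.  -413.3   54. ]]
side edge_mid 0.56 [311.8 256.7] [[ 477.8 -173.6   45. ]]
```

View pics/topz.png

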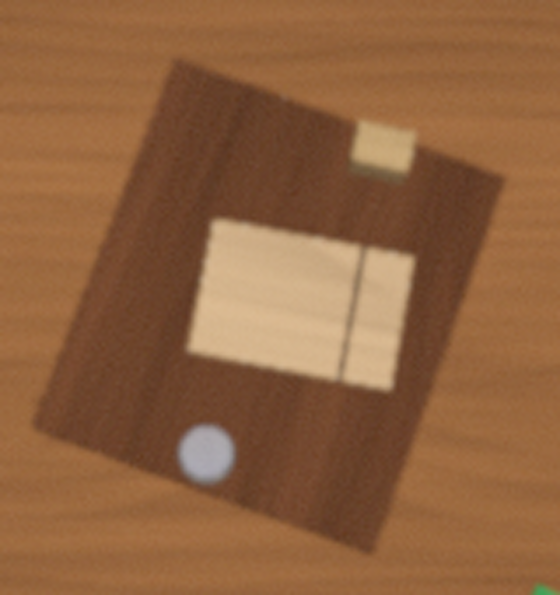

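View pics/sidez.png

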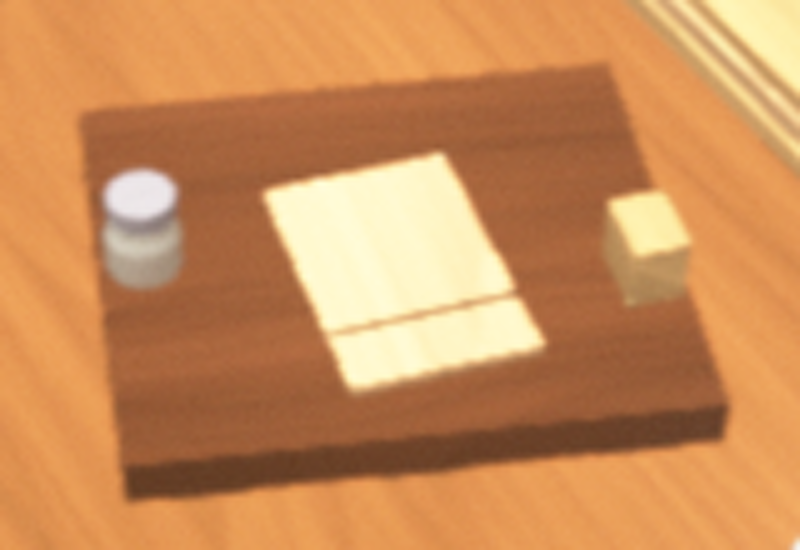

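```bash
python3 -m handwheel '[{"offset":[-43,-25,0],"rot":[0,0,0],"claw":0.7},{"offset":[-40,-30,0],"rot":[0,0,0],"claw":0.7},{"offset":[-40,-30,0],"rot":[0,0,0],"claw":0.7},{"offset":[-40,-28,0],"rot":[0,0,0],"claw":0.7},{"offset":[-40,-28,0],"rot":[0,0,0],"claw":0.7},{"offset":[-40,-28,0],"rot":[0,0,0],"claw":0.7},{"offset":[-40,-28,0],"rot":[0,0,0],"claw":0.7},{"offset":[-40,-28,0],"rot":[0,0,0],"claw":0.7},{"offset":[-40,-28,0],"rot":[0,0,0],"claw":0.7},{"offset":[-40,-28,0],"rot":[0,0,0],"claw":0.7},{"offset":[-40,-28,0],"rot":[0,0,0],"claw":0.7},{"offset":[-40,-28,0],"rot":[0,0,0],"claw":0.7}]'
python3 -m handwheel '[{"offset":[0,0,0],"rot":[0,0,8.4],"claw":0.7},{"offset":[0,0,0],"rot":[0,0,8.4],"claw":0.7},{"offset":[0,0,0],"rot":[0,0,8.4],"claw":0.7},{"offset":[0,0,0],"rot":[0,0,8.4],"claw":0.7},{"offset":[0,0,0],"rot":[0,0,8.4],"claw":0.7},{"offset":[0,0,0],"rot":[0,0,8.4],"claw":0.7},{"offset":[0,0,0],"rot":[0,0,8.4],"claw":0.7},{"offset":[0,0,0],"rot":[0,0,8.4],"claw":0.7},{"offset":[0,0,0],"rot":[0,0,8.4],"claw":0.7},{"offset":[0,0,0],"rot":[0,0,8.4],"claw":0.7},{"offset":[0,0,0],"rot":[0,0,7],"claw":0.7}]'
```

```text
clock: 2.1
position: [0.5516, 0.1126, 0.2196]
tool_rot: [3.141, 0.0, 2.809]
force: [1.2, 0.8, 0.2]
grip_width: 0.0724
clock: 3.2
position: [0.5506, 0.1145, 0.2194]
tool_rot: [3.141, -0.0, 1.215]
force: [0.6, 0.5, 0.8]
grip_width: 0.0725
```

```bash
cat >> h.py <<'E'
def fitline(f,img,p0,p1,z,half=0.014,dark=False,n=60,span=(0.06,0.94)):
    """p0,p1 world xy guess (m); returns refined xy points: strongest step (or dark ridge) across."""
    p0=np.array(p0);p1=np.array(p1);d=(p1-p0);L=np.linalg.norm(d);d/=L;nn=np.array([-d[1],d[0]])
    t=np.linspace(span[0]*L,span[1]*L,n);s=np.arange(-half,half,0.0005)
    P=p0+t[:,None,None]*d+s[None,:,None]*nn
    P=np.concatenate([P,np.full(P.shape[:2]+(1,),z)],2)
    uv=project(f,P).reshape(n,len(s),2).astype(np.float32)
    v=cv2.remap(img.astype(np.float32),uv[...,0],uv[...,1],cv2.INTER_LINEAR)
    v=cv2.GaussianBlur(v,(5,1),0)
    if dark: w=np.clip(np.median(v,1,keepdims=True)-v,0,None)
    else: w=np.abs(np.gradient(v,axis=1))
    k=w.argmax(1); off=[]
    for i in range(n):
        a=slice(max(0,k[i]-6),k[i]+7); off.append((w[i,a]*s[a]).sum()/max(w[i,a].sum(),1e-9))
    off=np.array(off)
    ok=np.ones(n,bool)
    for _ in range(6):
        c=np.polyfit(t[ok],off[ok],1);r=off-np.polyval(c,t);ok=np.abs(r)<max(2.5*1.48*np.median(np.abs(r)),0.0005)
    a0,a1=p0+nn*np.polyval(c,0),p1+nn*np.polyval(c,L)
    return a0,a1,np.std(r[ok])*1e3,ok.sum()
E
python3 - <<'E'
from h import *
for n,e0,e1,l0,l1,r0,r1 in(("top",(.316,-.113),(.658,-.238),(.466,-.088),(.592,-.107),(.494,.053),(.617,.029)),("side",(.320,-.117),(.655,-.235),(.459,-.095),(.589,-.106),(.491,.048),(.614,.026))):
    f=imaging.grab_frame(n);im=cv2.imread(f"pics/{n}0.png")[:,:,::-1].astype(float)
    g=im.mean(2)
    E=fitline(f,g,e0,e1,.045); L=fitline(f,g,l0,l1,.054,half=.012,dark=True); B=fitline(f,g,r0,r1,.054)
    ang=lambda X:np.degrees(np.arctan2(*(X[1]-X[0])[::-1]))
    print(n)
    for nm,X in zip("ELB",(E,L,B)): print(nm,np.round(X[0]*1e3,1),np.round(X[1]*1e3,1),round(ang(X),1),X[2:])
    d=(E[1]-E[0])/np.linalg.norm(E[1]-E[0]);nn=np.array([-d[1],d[0]])
    print("line dist",[(round(((p-E[0])@d)*1e3),round(((p-E[0])@nn)*1e3,1)) for p in L[:2]], "rear",[(round(((p-E[0])@d)*1e3),round(((p-E[0])@nn)*1e3,1)) for p in B[:2]])
    T=status.observe()["position"][:2];print("tcp in edge frame",((T-E[0])@d)*1e3,((T-E[0])@nn)*1e3)
    cv2.imwrite(f"pics/{n}1.png",f["color"][:,:,::-1])
E
```

```text
top
E [ 316.  -113.1] [ 658.8 -235.7] -19.7 (np.float64(1.177077434400896), np.int64(60))
L [466.8 -82.9] [ 592.1 -106.1] -10.5 (np.float64(0.294627388803008), np.int64(60))
B [493.5  50.6] [616.9  28.5] -10.1 (np.float64(0.5838586622557124), np.int64(60))
line dist [(132, np.float64(79.2)), (258, np.float64(99.6))] rear [(112, np.float64(213.9)), (236, np.float64(234.7))]
tcp in edge frame 144.24772800551534 293.3191077508878
side
E [ 319.5 -118.3] [ 653.9 -238. ] -19.7 (np.float64(0.8211965648520281), np.int64(60))
L [459.9 -84.5] [ 588.8 -108.2] -10.4 (np.float64(0.6061044423360543), np.int64(60))
B [491.1  48.7] [613.9  25.3] -10.8 (np.float64(0.9789546524626349), np.int64(59))
line dist [(121, np.float64(79.2)), (250, np.float64(100.3))] rear [(105, np.float64(215.0)), (229, np.float64(234.4))]
tcp in edge frame 139.02632742340117 297.11878491232306
```

View pics/side1.png

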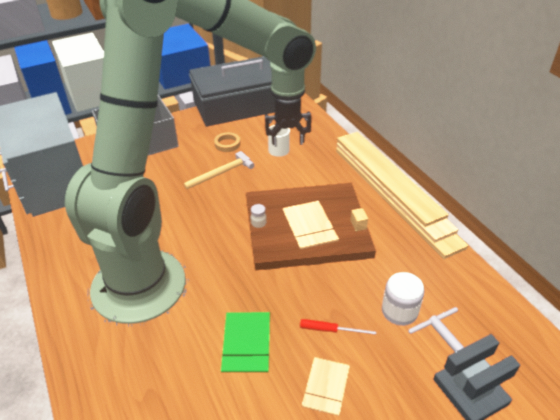

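```bash
python3 -m handwheel '[{"offset":[-10,29,30],"rot":[0,0,-0.7],"claw":0.7},{"offset":[0,0,35],"rot":[0,0,0],"claw":0.7},{"offset":[0,0,35],"rot":[0,0,0],"claw":0.7},{"offset":[0,0,30],"rot":[0,0,0],"claw":0.7},{"offset":[0,0,8],"rot":[0,0,0],"claw":0.7},{"offset":[0,0,0],"rot":[0,0,0],"claw":0.7}]'
python3 - <<'E'
from h import *
for n in("top","side"):
    f=imaging.grab_frame(n)
    im=f["color"][80:280,210:400,::-1]; cv2.imwrite(f"pics/{n}2.png",cv2.resize(im,None,fx=3,fy=3,interpolation=cv2.INTER_CUBIC))
E
```

```text
clock: 3.9
position: [0.5741, 0.0948, 0.0809]
tool_rot: [-3.14, 0.001, 1.235]
force: [-0.1, 0.8, 1.6]
grip_width: 0.0724
```

View pics/top2.png

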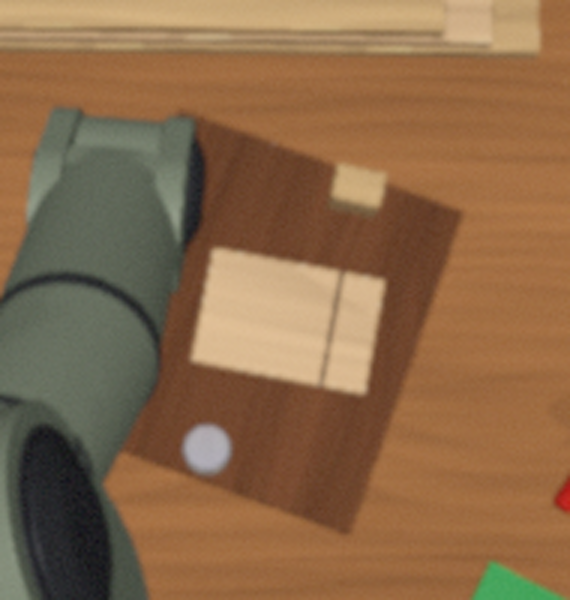

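View pics/side2.png

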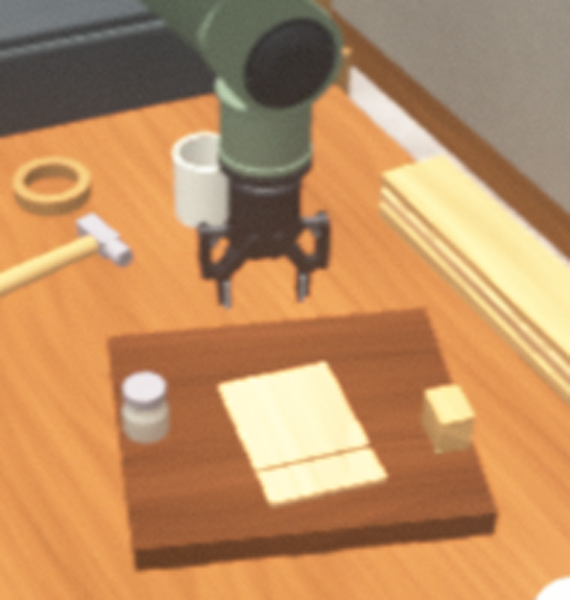

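Run:
```python
from h import *
f=imaging.grab_frame("side")
s=status.observe();p=s["position"];print(p,s["tool_rot"])
y=np.array([.938,-.347])
for z in (.045,.06,.075,.081,.12,.15,.17,.2):
  print(z,np.round((project(f,[[*(p[:2]+k*y),z] for k in(-.036,.036)])-[210,80])*3))
d=f["range_z"]; print(np.round(d[170:195:3,280:320:4],3))
n=imaging.regions_of("mug","side"); print(len(n))
```

```text
[0.57528457 0.09517634 0.08288074] [ 3.13987837e+00 -1.27118967e-03  1.23360834e+00]
0.045 [[230. 343.]
 [295. 337.]]
0.06 [[230. 332.]
 [295. 327.]]
0.075 [[230. 322.]
 [295. 316.]]
0.081 [[230. 317.]
 [295. 312.]]
0.12 [[230. 289.]
 [296. 284.]]
0.15 [[229. 267.]
 [297. 262.]]
0.17 [[229. 252.]
 [298. 246.]]
0.2 [[229. 229.]
 [298. 223.]]
[[1.659 1.645 1.908 1.899 1.916 1.904 1.901 1.689 1.66  1.913]
 [1.89  1.663 1.897 1.896 1.891 1.892 1.896 1.695 1.683 1.896]
 [1.879 1.675 1.879 1.886 1.877 1.882 1.877 1.698 1.696 1.881]
 [1.874 1.682 1.866 1.883 1.87  1.864 1.865 1.862 1.87  1.863]
 [1.862 1.693 1.859 1.862 1.861 1.859 1.85  1.849 1.851 1.859]
 [1.844 1.849 1.841 1.838 1.849 1.846 1.847 1.836 1.841 1.847]
 [1.837 1.836 1.755 1.763 1.763 1.759 1.755 1.759 1.762 1.756]
 [1.748 1.761 1.749 1.746 1.754 1.752 1.752 1.744 1.748 1.749]
 [1.741 1.737 1.739 1.748 1.74  1.742 1.737 1.741 1.739 1.74 ]]
2
```

Run:
```python
from h import *
f=imaging.grab_frame("side")
d=f["range_z"];M=np.array(f["camera_from_world"])
K=np.array([[f["fx"],0,f["cx"]],[0,f["fy"],f["cy"]],[0,0,1.]])
for v in range(150,192,2):
  row=[]
  for u in range(276,318):
    z=d[v,u]
    if z<=0: continue
    n=cv2.undistortPoints(np.array([[[u,v]]],float),K,np.array(f["distortion"]))[0,0]
    w=np.linalg.inv(M)@[n[0]*z,n[1]*z,z,1]
    if w[2]>.06 and w[1]<.25: row.append((u,*np.round(w[:3]*1e3).astype(int)))
  print(v,[tuple(int(a) for a in r) for r in row][:3],"..",[tuple(int(a) for a in r) for r in row][-2:])
im=f["color"][140:220,260:340,::-1]; cv2.imwrite(f"pics/side3.png",cv2.resize(im,None,fx=7,fy=7,interpolation=cv2.INTER_CUBIC))
print(status.observe()["position"])
```

```text
150 [(285, 540, 115, 220), (286, 535, 97, 233), (287, 537, 95, 233)] .. [(316, 634, 85, 207), (317, 636, 83, 207)]
152 [(285, 540, 114, 212), (286, 534, 96, 226), (287, 536, 93, 228)] .. [(316, 629, 77, 206), (317, 631, 73, 208)]
154 [(276, 514, 125, 207), (277, 516, 123, 208), (278, 521, 124, 205)] .. [(316, 623, 66, 208), (317, 626, 65, 208)]
156 [(276, 510, 116, 207), (277, 512, 114, 207), (278, 515, 113, 207)] .. [(316, 622, 65, 201), (317, 624, 62, 202)]
158 [(276, 507, 110, 204), (277, 507, 103, 209), (278, 510, 104, 207)] .. [(316, 625, 69, 189), (317, 626, 64, 193)]
160 [(276, 505, 108, 198), (277, 506, 103, 201), (278, 511, 106, 198)] .. [(316, 622, 63, 187), (317, 627, 66, 183)]
162 [(276, 505, 108, 191), (277, 506, 102, 194), (278, 508, 100, 195)] .. [(316, 623, 64, 178), (317, 626, 63, 178)]
164 [(276, 503, 104, 186), (277, 507, 104, 185), (278, 510, 104, 184)] .. [(316, 623, 65, 170), (317, 627, 64, 169)]
166 [(276, 505, 109, 174), (277, 507, 104, 177), (278, 512, 108, 172)] .. [(316, 625, 67, 159), (317, 629, 67, 159)]
168 [(276, 506, 110, 166), (277, 506, 104, 170), (2
[... 269 characters left out ...]
77, 133), (312, 617, 76, 132)]
174 [(282, 525, 107, 137), (283, 527, 104, 138), (284, 532, 106, 135)] .. [(311, 610, 71, 131), (312, 613, 70, 130)]
176 [(282, 524, 106, 130), (283, 529, 109, 126), (284, 529, 101, 131)] .. [(311, 613, 76, 117), (312, 615, 73, 119)]
178 [(282, 524, 105, 122), (283, 525, 101, 125), (284, 528, 100, 124)] .. [(311, 612, 74, 111), (312, 616, 73, 110)]
180 [(282, 525, 108, 111), (283, 528, 106, 112), (284, 531, 106, 110)] .. [(309, 605, 73, 106), (310, 609, 74, 104)]
182 [(284, 530, 103, 105), (285, 530, 96, 110), (286, 534, 96, 108)] .. [(285, 530, 96, 110), (286, 534, 96, 108)]
184 [] .. []
186 [] .. []
188 [] .. []
190 [] .. []
[0.57512404 0.0953051  0.08269427]
```

View pics/side3.png

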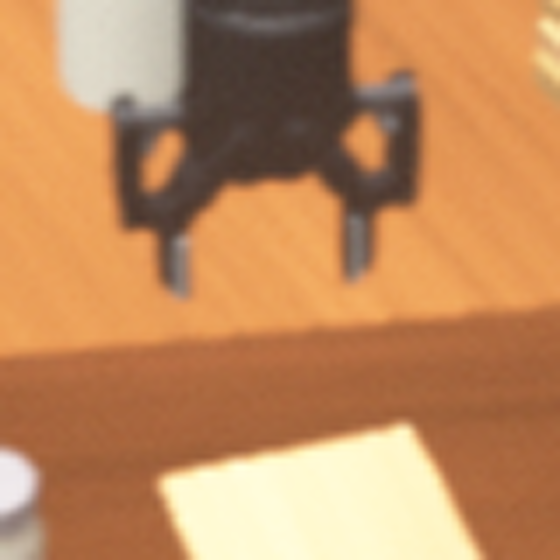

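```bash
python3 -m handwheel '[{"offset":[0,0,8],"rot":[0,0,0.4],"claw":0.7},{"offset":[0,0,8],"rot":[0,0,0],"claw":0.7},{"offset":[0,0,0],"rot":[0,0,0],"claw":0.7}]'
python3 - <<'E'
from h import *
f=imaging.grab_frame("side")
im=f["color"][140:220,260:340,::-1]; cv2.imwrite(f"pics/side4.png",cv2.resize(im,None,fx=7,fy=7,interpolation=cv2.INTER_CUBIC))
s=status.observe();print(s["position"],s["force"],s["tool_rot"])
E
```

```text
clock: 4.45
position: [0.5737, 0.095, 0.0641]
tool_rot: [-3.14, 0.001, 1.226]
force: [-1.0, -0.6, -0.2]
grip_width: 0.0729
[0.57394732 0.09494885 0.06459664] [-0.44109072  0.06429097  0.62634446] [-3.14058726e+00  7.47423368e-04  1.22584669e+00]
```

View pics/side4.png

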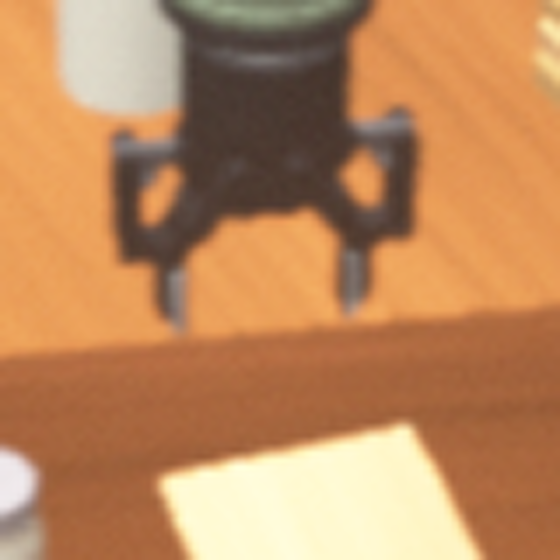

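Run:
```python
from h import *
f=imaging.grab_frame("side")
d=f["range_z"];M=np.array(f["camera_from_world"])
K=np.array([[f["fx"],0,f["cx"]],[0,f["fy"],f["cy"]],[0,0,1.]])
for u,v in [(285,178),(285,181),(284,183),(284,185),(285,186),(310,182),(310,183),(300,192),(290,196),(275,196),(320,192),(310,215),(300,250),(300,186),(300,183)]:
    z=d[v,u];n=cv2.undistortPoints(np.array([[[u,v]]],float),K,np.array(f["distortion"]))[0,0]
    w=np.linalg.inv(M)@[n[0]*z,n[1]*z,z,1];print(u,v,np.round(w[:3]*1e3), f["color"][v,u])
f=imaging.grab_frame("top")
d=f["range_z"];im=f["color"][80:280,210:400,::-1]; cv2.imwrite(f"pics/top4.png",cv2.resize(im,None,fx=3,fy=3,interpolation=cv2.INTER_CUBIC))
p=status.observe()["position"];print(project(f,[p]),project(imaging.grab_frame("side"),[p]))
```

```text
285 178 [535. 106. 117.] [119  96  84]
285 181 [530.  96. 114.] [143 127 120]
284 183 [526.  96. 107.] [117 104  96]
284 185 [527.  98.  97.] [147 115  99]
285 186 [  -64. -1065.  1180.] [174 140 122]
310 182 [608.  72.  97.] [133 114 107]
310 183 [608.  71.  94.] [158 129 112]
300 192 [585.  96.  46.] [177 107  65]
290 196 [550.  99.  41.] [167 101  60]
275 196 [504. 118.  44.] [170 102  63]
320 192 [644.  65.  46.] [165  99  60]
310 215 [555. -25.  54.] [255 250 211]
300 250 [ 460. -134.   45.] [166 100  61]
300 186 [628. 172.  -1.] [229 152  84]
300 183 [633. 182.   3.] [235 160  89]
[[258.72667922 173.19973965]] [[297.27149368 188.74075233]]
```

```bash
python3 -m handwheel '[{"offset":[0,0,2],"rot":[0,0,0],"claw":0.7},{"offset":[0,0,0],"rot":[0,0,0],"claw":0.7}]';python3 -m handwheel '[{"offset":[0,0,2],"rot":[0,0,0],"claw":0.7},{"offset":[0,0,0],"rot":[0,0,0],"claw":0.7}]'; python3 -m handwheel '[{"offset":[0,0,2],"rot":[0,0,0],"claw":0.7},{"offset":[0,0,0],"rot":[0,0,0],"claw":0.7}]'
python3 - <<'E'
from h import *
f=imaging.grab_frame("side")
im=f["color"][140:220,260:340,::-1]; cv2.imwrite(f"pics/side5.png",cv2.resize(im,None,fx=7,fy=7,interpolation=cv2.INTER_CUBIC))
E
```

```text
clock: 4.85
position: [0.5744, 0.095, 0.0632]
tool_rot: [-3.142, 0.0, 1.226]
force: [0.4, -0.1, -0.4]
grip_width: 0.0727
clock: 5.05
position: [0.5743, 0.095, 0.0611]
tool_rot: [-3.141, 0.0, 1.226]
force: [0.0, 0.4, -0.0]
grip_width: 0.0723
clock: 5.25
position: [0.5742, 0.095, 0.0591]
tool_rot: [-3.141, 0.0, 1.226]
force: [-0.0, 0.1, 0.1]
grip_width: 0.0727
```

View pics/side5.png

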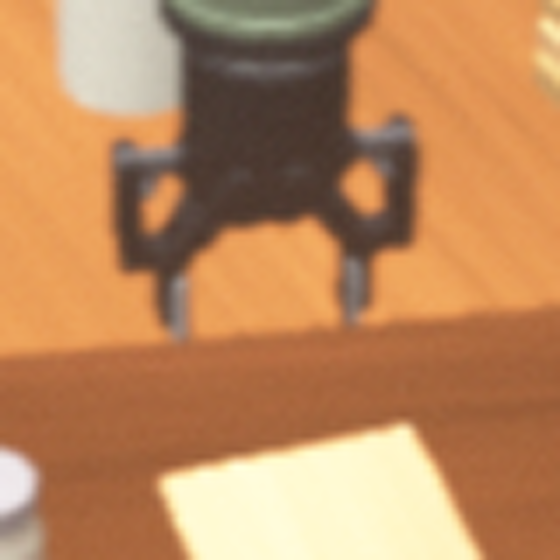

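```bash
python3 -m handwheel '[{"offset":[0,0,2],"rot":[0,0,0],"claw":0.7},{"offset":[0,0,0],"rot":[0,0,0],"claw":0.7}]' | grep -E "pos|force" ;python3 -m handwheel '[{"offset":[0,0,2],"rot":[0,0,0],"claw":0.7},{"offset":[0,0,0],"rot":[0,0,0],"claw":0.7}]'| grep -E "pos|force"
```

```text
position: [0.5743, 0.095, 0.0571]
force: [-0.2, -0.2, -0.4]
position: [0.5743, 0.095, 0.055]
force: [-0.9, 0.2, -0.0]
```

```bash
python3 -m handwheel '[{"offset":[0,0,2],"rot":[0,0,0],"claw":0.7},{"offset":[0,0,0],"rot":[0,0,0],"claw":0.7}]' | grep -E "pos|force"; python3 -m handwheel '[{"offset":[0,0,2],"rot":[0,0,0],"claw":0.7},{"offset":[0,0,0],"rot":[0,0,0],"claw":0.7}]'| grep -E "pos|force"
```

```text
position: [0.5743, 0.095, 0.0531]
force: [-0.1, 1.0, 0.2]
position: [0.5743, 0.095, 0.0511]
force: [-0.1, -0.8, 0.1]
```

```bash
python3 -m handwheel '[{"offset":[0,0,3],"rot":[0,0,0],"claw":0.7},{"offset":[0,0,0],"rot":[0,0,0],"claw":0.7}]' | grep -E "pos|force"
python3 - <<'E'
from h import *
f=imaging.grab_frame("side")
im=f["color"][140:220,260:340,::-1]; cv2.imwrite(f"pics/side6.png",cv2.resize(im,None,fx=7,fy=7,interpolation=cv2.INTER_CUBIC))
d=f["range_z"];M=np.array(f["camera_from_world"])
K=np.array([[f["fx"],0,f["cx"]],[0,f["fy"],f["cy"]],[0,0,1.]])
for u in (284,285,286,310,311):
  for v in range(180,197,2):
    z=d[v,u];n=cv2.undistortPoints(np.array([[[u,v]]],float),K,np.array(f["distortion"]))[0,0]
    w=np.linalg.inv(M)@[n[0]*z,n[1]*z,z,1];print(u,v,np.round(w[:3]*1e3))
E
```

```text
position: [0.5742, 0.095, 0.0479]
force: [0.3, -0.3, -0.5]
284 180 [529. 101. 115.]
284 182 [526.  95. 112.]
284 184 [528.  98. 101.]
284 186 [527.  97.  94.]
284 188 [530. 103.  80.]
284 190 [529. 103.  72.]
284 192 [537. 118.  48.]
284 194 [533. 110.  47.]
284 196 [532. 108.  41.]
285 180 [527.  91. 123.]
285 182 [533. 101. 105.]
285 184 [530.  96. 102.]
285 186 [532. 101.  89.]
285 188 [533. 102.  79.]
285 190 [531.  98.  75.]
285 192 [544. 124.  41.]
285 194 [539. 114.  43.]
285 196 [531.  99.  48.]
286 180 [536. 102. 112.]
286 182 [592. 210.   4.]
286 184 [588. 201.   3.]
286 186 [584. 193.   1.]
286 188 [553. 134.  47.]
286 190 [552. 132.  41.]
286 192 [547. 123.  41.]
286 194 [540. 109.  45.]
286 196 [536. 102.  44.]
310 180 [608.  72. 105.]
310 182 [605.  66. 103.]
310 184 [609.  74.  87.]
310 186 [607.  69.  84.]
310 188 [608.  70.  74.]
310 190 [622.  93.  43.]
310 192 [613.  78.  48.]
310 194 [611.  74.  44.]
310 196 [607.  66.  43.]
311 180 [611.  70. 106.]
311 182 [616.  78.  90.]
311 184 [612.  72.  87.]
311 186 [612.  71.  80.]
311 188 [629.  99.  44.]
311 190 [623.  89.  45.]
311 192 [615.  75.  50.]
311 194 [614.  72.  44.]
311 196 [609.  64.  43.]
```

View pics/side6.png

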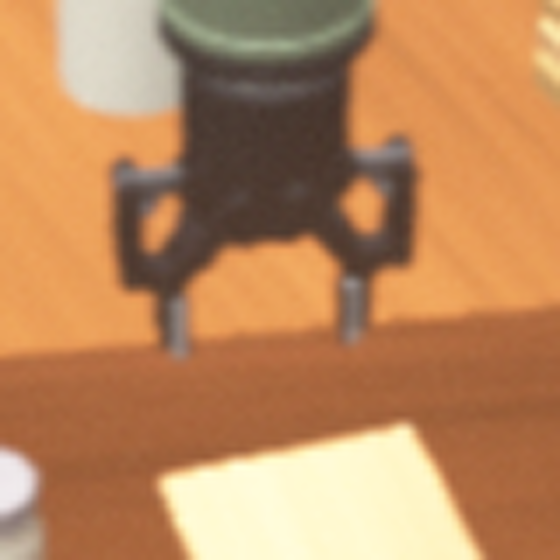

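The image shows the tips about 24 mm above the reported TCP height, while x and y match the report. I'll continue down and go by contact and camera.

```bash
python3 -m handwheel '[{"offset":[0,0,5],"rot":[0,0,0],"claw":0.7},{"offset":[0,0,0],"rot":[0,0,0],"claw":0.7}]' | grep -E "pos|force";python3 -m handwheel '[{"offset":[0,0,4],"rot":[0,0,0],"claw":0.7},{"offset":[0,0,0],"rot":[0,0,0],"claw":0.7}]' | grep -E "pos|force"; python3 -m handwheel '[{"offset":[0,0,3],"rot":[0,0,0],"claw":0.7},{"offset":[0,0,0],"rot":[0,0,0],"claw":0.7}]' | grep -E "pos|force"
```

```text
position: [0.5741, 0.095, 0.0427]
force: [-0.4, -0.2, 0.1]
position: [0.5742, 0.095, 0.0388]
force: [0.5, -0.9, 0.2]
position: [0.5742, 0.095, 0.036]
force: [0.6, 0.3, -0.9]
```

```bash
python3 -m handwheel '[{"offset":[0,0,2],"rot":[0,0,0],"claw":0.7},{"offset":[0,0,0],"rot":[0,0,0],"claw":0.7}]' | grep -E "pos|force";python3 -m handwheel '[{"offset":[0,0,2],"rot":[0,0,0],"claw":0.7},{"offset":[0,0,0],"rot":[0,0,0],"claw":0.7}]' | grep -E "pos|force"
python3 - <<'E'
from h import *
f=imaging.grab_frame("side")
im=f["color"][140:220,260:340,::-1]; cv2.imwrite(f"pics/side7.png",cv2.resize(im,None,fx=7,fy=7,interpolation=cv2.INTER_CUBIC))
d=f["range_z"];M=np.array(f["camera_from_world"])
K=np.array([[f["fx"],0,f["cx"]],[0,f["fy"],f["cy"]],[0,0,1.]])
for u in (284,285,310):
  for v in range(184,200,1):
    z=d[v,u];n=cv2.undistortPoints(np.array([[[u,v]]],float),K,np.array(f["distortion"]))[0,0]
    w=np.linalg.inv(M)@[n[0]*z,n[1]*z,z,1];print(u,v,np.round(w[:3]*1e3),f["color"][v,u])
E
```

```text
position: [0.5743, 0.095, 0.0341]
force: [0.2, -0.6, 0.3]
position: [0.5743, 0.095, 0.0321]
force: [0.8, 0.4, -0.6]
284 184 [528.  98. 101.] [84 63 52]
284 185 [528.  99.  97.] [91 70 61]
284 186 [528.  99.  92.] [105  88  82]
284 187 [528.  99.  87.] [115 100  92]
284 188 [529. 101.  82.] [115  98  91]
284 189 [526.  95.  83.] [115  99  91]
284 190 [528.  99.  75.] [114 100  92]
284 191 [528.  99.  71.] [118 102  93]
284 192 [529. 101.  65.] [122 102  92]
284 193 [530. 105.  57.] [140 110  97]
284 194 [529. 103.  55.] [161 117  95]
284 195 [533. 110.  43.] [170 109  76]
284 196 [530. 104.  45.] [169 102  62]
284 197 [531. 107.  38.] [168 101  61]
284 198 [527.  99.  41.] [169 102  61]
284 199 [524.  93.  42.] [170 102  65]
285 184 [531.  99.  99.] [92 66 54]
285 185 [529.  94.  99.] [118  94  82]
285 186 [533. 102.  88.] [148 133 125]
285 187 [531.  99.  86.] [143 129 123]
285 188 [528.  93.  88.] [138 123 117]
285 189 [530.  97.  80.] [138 123 118]
285 190 [530.  97.  75.] [139 124 117]
285 191 [529.  95.  73.] [139 124 118]
285 192 [532. 101.  63.] [140 125 118]
285 193 [530.  97.
[... 178 characters left out ...]
85 198 [531.  99.  40.] [169 102  62]
285 199 [527.  91.  43.] [168 102  63]
310 184 [608.  71.  90.] [138 126 120]
310 185 [609.  73.  84.] [132 117 111]
310 186 [606.  68.  84.] [128 114 109]
310 187 [609.  72.  76.] [130 118 110]
310 188 [605.  66.  78.] [130 116 111]
310 189 [609.  71.  68.] [131 115 109]
310 190 [606.  66.  69.] [137 117 109]
310 191 [620.  89.  42.] [151 121 106]
310 192 [618.  86.  41.] [158 115  90]
310 193 [609.  71.  51.] [161 100  66]
310 194 [613.  77.  41.] [165 100  61]
310 195 [608.  68.  45.] [168 101  64]
310 196 [606.  64.  44.] [165 100  61]
310 197 [605.  63.  42.] [167 101  61]
310 198 [600.  55.  46.] [166  99  62]
310 199 [599.  53.  43.] [162 100  60]
```

View pics/side7.png

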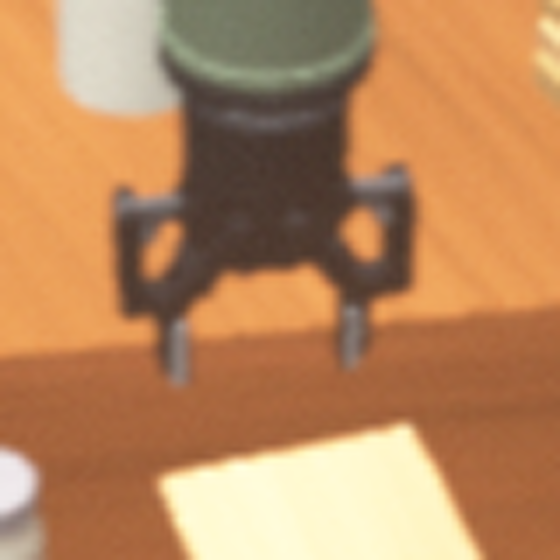

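```bash
for i in 1; do python3 -m handwheel '[{"offset":[0,0,4],"rot":[0,0,0],"claw":0.7},{"offset":[0,0,0],"rot":[0,0,0],"claw":0.7}]' | grep -E "pos|force";done;python3 -m handwheel '[{"offset":[0,0,1.5],"rot":[0,0,0],"claw":0.7},{"offset":[0,0,0],"rot":[0,0,0],"claw":0.7}]' | grep -E "pos|force"
```

```text
position: [0.5741, 0.095, 0.0278]
force: [-0.2, 0.3, -0.6]
position: [0.5743, 0.095, 0.0266]
force: [-0.1, 0.5, 1.2]
```

```bash
python3 -m handwheel '[{"offset":[0,0,1.5],"rot":[0,0,0],"claw":0.7},{"offset":[0,0,0],"rot":[0,0,0],"claw":0.7}]' | grep -E "pos|force"
```

```text
position: [0.5743, 0.095, 0.0252]
force: [-0.1, -0.4, 0.4]
```

```bash
python3 -m handwheel '[{"offset":[0,0,1.5],"rot":[0,0,0],"claw":0.7},{"offset":[0,0,0],"rot":[0,0,0],"claw":0.7}]' | grep -E "pos|force|clock"
python3 - <<'E'
from h import *
f=imaging.grab_frame("side")
im=f["color"][140:220,260:340,::-1]; cv2.imwrite(f"pics/side8.png",cv2.resize(im,None,fx=7,fy=7,interpolation=cv2.INTER_CUBIC))
E
```

```text
clock: 8.2
position: [0.5745, 0.0951, 0.0245]
force: [-4.8, -0.3, 15.9]
```

View pics/side8.png

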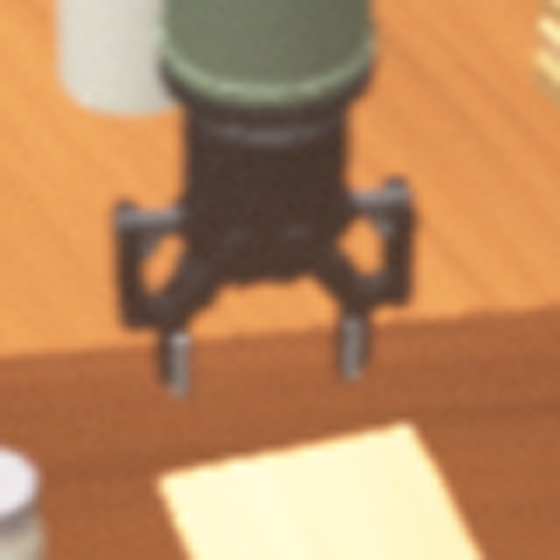

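Contact came at a reported z of 0.0245. I'll raise about 3.5 mm so the fingers ride just above the board, then push.

```bash
python3 -m handwheel '[{"offset":[0,0,-3.5],"rot":[0,0,0],"claw":0.7},{"offset":[-12,0,0],"rot":[0,0,0],"claw":0.7},{"offset":[-12,0,0],"rot":[0,0,0],"claw":0.7},{"offset":[-8,0,0],"rot":[0,0,0],"claw":0.7},{"offset":[-6,0,0],"rot":[0,0,0],"claw":0.7},{"offset":[-6,0,0],"rot":[0,0,0],"claw":0.7},{"offset":[-6,0,0],"rot":[0,0,0],"claw":0.7},{"offset":[-6,0,0],"rot":[0,0,0],"claw":0.7},{"offset":[-6,0,0],"rot":[0,0,0],"claw":0.7},{"offset":[0,0,0],"rot":[0,0,0],"claw":0.7}]'
python3 - <<'E'
from h import *
for n in("top","side"):
    f=imaging.grab_frame(n)
    im=f["color"][100:280,220:400,::-1]; cv2.imwrite(f"pics/{n}9.png",cv2.resize(im,None,fx=3,fy=3,interpolation=cv2.INTER_CUBIC))
E
```

```text
clock: 9.25
position: [0.5531, 0.0357, 0.0273]
tool_rot: [-3.141, 0.0, 1.225]
force: [-0.7, 0.6, 0.6]
grip_width: 0.0724
```

View pics/side9.png

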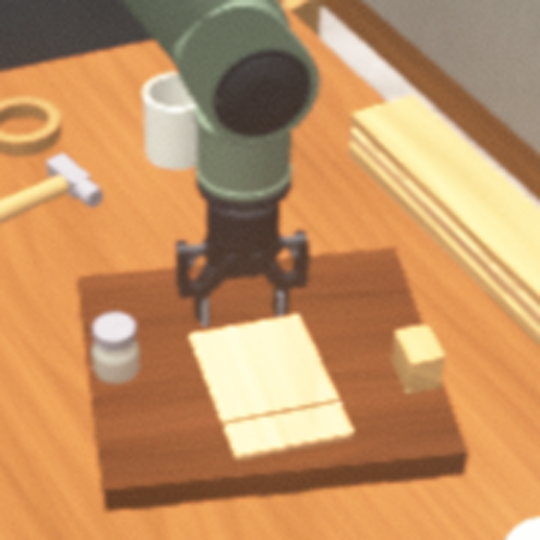

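View pics/top9.png

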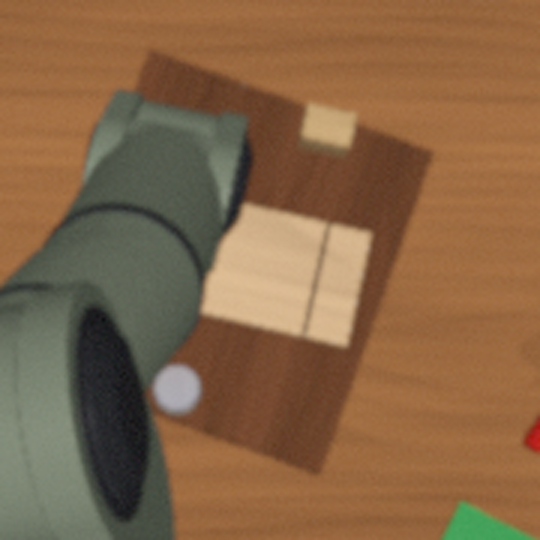

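```bash
python3 -m handwheel '[{"offset":[-5,0,0],"rot":[0,0,0],"claw":0.7},{"offset":[-6,0,0],"rot":[0,0,0],"claw":0.7},{"offset":[-6,0,0],"rot":[0,0,0],"claw":0.7},{"offset":[-6,0,0],"rot":[0,0,0],"claw":0.7},{"offset":[-6,0,0],"rot":[0,0,0],"claw":0.7},{"offset":[-6,0,0],"rot":[0,0,0],"claw":0.7},{"offset":[-6,0,0],"rot":[0,0,0],"claw":0.7},{"offset":[-5,0,0],"rot":[0,0,0],"claw":0.7},{"offset":[-4,0,0],"rot":[0,0,0],"claw":0.7},{"offset":[0,0,0],"rot":[0,0,0],"claw":0.7}]'
python3 - <<'E'
from h import *
for n in("top","side"):
    f=imaging.grab_frame(n)
    im=f["color"][100:280,220:400,::-1]; cv2.imwrite(f"pics/{n}10.png",cv2.resize(im,None,fx=3,fy=3,interpolation=cv2.INTER_CUBIC));cv2.imwrite(f"pics/{n}10full.png",f["color"][:,:,::-1])
E
```

```text
clock: 10.35
position: [0.5363, -0.011, 0.0273]
tool_rot: [-3.142, 0.0, 1.225]
force: [0.9, 0.6, 0.2]
grip_width: 0.0725
```

View pics/side10.png

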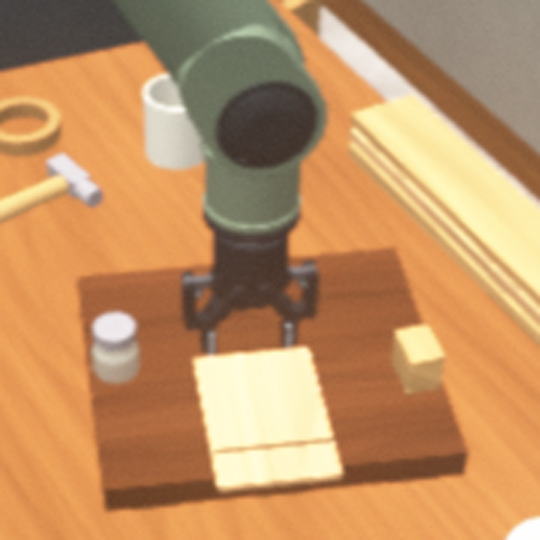

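View pics/top10.png

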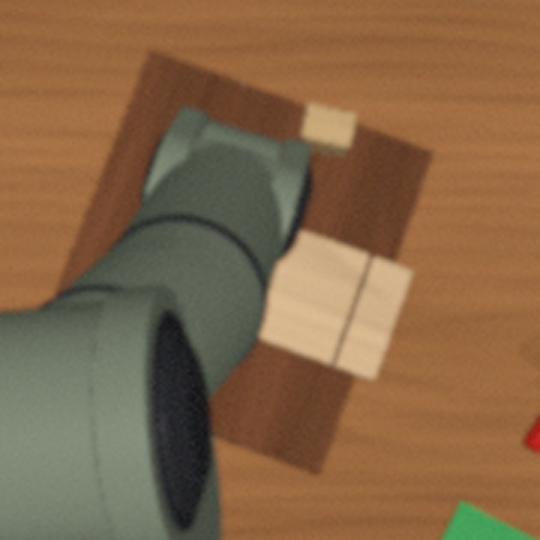

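The panel is now square to the edge. In the top crop its line runs from (371,256) to (335,364), about a third of the panel short of the edge.

```bash
cat >> h.py <<'E'
EDGE={"top":((.316,-.1131),(.6588,-.2357)),"side":((.3195,-.1183),(.6539,-.238))}
def measure(f,n,crop0,crop1):
    g=f["color"].astype(float).mean(2)
    E=[np.array(e) for e in EDGE[n]]
    P=proj_plane(f,np.array([crop0,crop1],float)/3+[220,100],.054)[:,:2]
    L=fitline(f,g,P[0],P[1],.054,half=.008,dark=True)
    d=(E[1]-E[0])/np.linalg.norm(E[1]-E[0]);nn=np.array([-d[1],d[0]])
    print(n,[(round(float((p-E[0])@d*1e3)),round(float((p-E[0])@nn*1e3),1)) for p in L[:2]],L[2:])
E
python3 - <<'E'
from h import *
measure(imaging.grab_frame("top"),"top",(335,364),(371,256))
measure(imaging.grab_frame("side"),"side",(216,451),(333,440))
s=status.observe();print(s["position"],s["force"])
E
```

```text
top [(112, 25.8), (230, 25.6)] (np.float64(0.18738785585257892), np.int64(60))
side [(113, 27.2), (229, 27.0)] (np.float64(0.26840309751635805), np.int64(60))
[ 0.53658315 -0.01015641  0.02729935] [ 0.03258971 -0.45348863 -0.64611266]
```

```bash
python3 -m handwheel '[{"offset":[-4,0,0],"rot":[0,0,0],"claw":0.7},{"offset":[-4,0,0],"rot":[0,0,0],"claw":0.7},{"offset":[-4,0,0],"rot":[0,0,0],"claw":0.7},{"offset":[-4,0,0],"rot":[0,0,0],"claw":0.7},{"offset":[-3,0,0],"rot":[0,0,0],"claw":0.7},{"offset":[-3,0,0],"rot":[0,0,0],"claw":0.7},{"offset":[0,0,0],"rot":[0,0,0],"claw":0.7},{"offset":[0,0,0],"rot":[0,0,0],"claw":0.7}]'
python3 - <<'E'
from h import *
for n in("top","side"):
    f=imaging.grab_frame(n)
    im=f["color"][100:280,220:400,::-1]; cv2.imwrite(f"pics/{n}11.png",cv2.resize(im,None,fx=3,fy=3,interpolation=cv2.INTER_CUBIC))
    if n=="top": measure(f,n,(355,370),(391,263))
    else: measure(f,n,(220,472),(340,459))
E
```

```text
clock: 11.35
position: [0.5291, -0.0311, 0.0273]
tool_rot: [3.142, 0.0, 1.226]
force: [-1.0, 0.2, 0.3]
grip_width: 0.0724
top [(113, 4.1), (231, 3.9)] (np.float64(0.23315799462413347), np.int64(60))
side [(113, 4.1), (230, 4.6)] (np.float64(0.24399375687145675), np.int64(60))
```

View pics/side11.png

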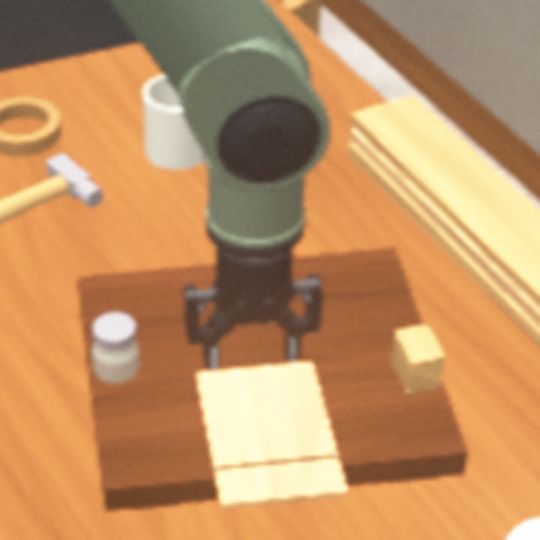

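View pics/top11.png

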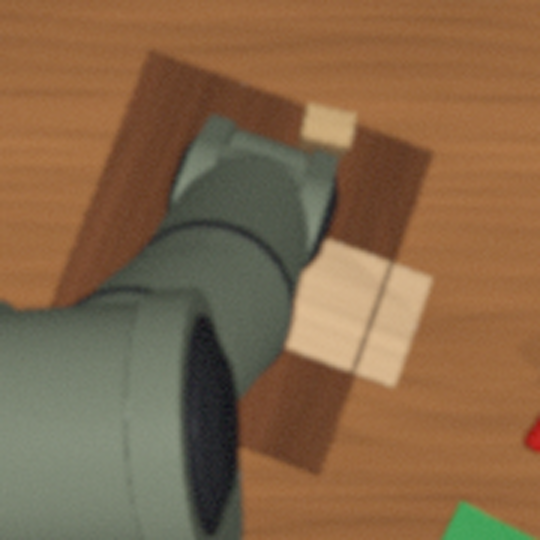

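```bash
python3 -m handwheel '[{"offset":[-2,0,0],"rot":[0,0,0],"claw":0.7},{"offset":[-2,0,0],"rot":[0,0,0],"claw":0.7},{"offset":[0,0,0],"rot":[0,0,0],"claw":0.7},{"offset":[0,0,0],"rot":[0,0,0],"claw":0.7}]'
python3 - <<'E'
from h import *
for n in("top","side"):
    f=imaging.grab_frame(n)
    if n=="top": measure(f,n,(359,371),(395,264))
    else: measure(f,n,(220,475),(340,463))
E
```

```text
clock: 11.85
position: [0.5277, -0.0349, 0.0273]
tool_rot: [-3.142, 0.0, 1.226]
force: [-0.0, -0.9, 0.5]
grip_width: 0.0723
top [(114, 0.3), (231, 0.4)] (np.float64(0.21668397281464186), np.int64(60))
side [(112, 0.3), (229, -0.1)] (np.float64(0.11704865263213764), np.int64(60))
```

Both cameras put the line on the edge. I'll back off horizontally, then raise and retreat.

```bash
python3 -m handwheel '[{"offset":[6,0,0],"rot":[0,0,0],"claw":0.7},{"offset":[15,0,0],"rot":[0,0,0],"claw":0.7},{"offset":[20,0,0],"rot":[0,0,0],"claw":0.7},{"offset":[0,0,-30],"rot":[0,0,0],"claw":0.7},{"offset":[0,0,-40],"rot":[0,0,0],"claw":0.7},{"offset":[0,0,-40],"rot":[0,0,0],"claw":0.7},{"offset":[40,0,-40],"rot":[0,0,0],"claw":0.7},{"offset":[45,0,0],"rot":[0,0,0],"claw":0.7},{"offset":[45,0,0],"rot":[0,0,0],"claw":0.7},{"offset":[45,0,0],"rot":[0,0,0],"claw":0.7},{"offset":[0,0,0],"rot":[0,0,0],"claw":0.7},{"offset":[0,0,0],"rot":[0,0,0],"claw":0.7}]'
python3 - <<'E'
from h import *
for n in("top","side"):
    f=imaging.grab_frame(n)
    im=f["color"][100:280,220:400,::-1]; cv2.imwrite(f"pics/{n}12.png",cv2.resize(im,None,fx=3,fy=3,interpolation=cv2.INTER_CUBIC))
    if n=="top": measure(f,n,(359,371),(395,264))
    else: measure(f,n,(220,475),(340,463))
    g=f["color"].astype(float).mean(2)
    e0,e1=EDGE[n]
    for sp in((.03,.28),(.72,.97)):
        a=fitline(f,g,e0,e1,.045,half=.01,span=sp); E=[np.array(e) for e in EDGE[n]];d=(E[1]-E[0])/np.linalg.norm(E[1]-E[0]);nn=np.array([-d[1],d[0]])
        m=np.mean(sp); print("edge recheck",sp,round(float(((a[0]+m*(a[1]-a[0])-E[0])@nn)*1e3),2))
E
```

```text
clock: 13.15
position: [0.5989, 0.1663, 0.1722]
tool_rot: [-3.141, 0.0, 1.229]
force: [-0.4, -0.9, 0.1]
grip_width: 0.0728
top [(114, 0.3), (231, 0.4)] (np.float64(0.20374142342554846), np.int64(60))
edge recheck (0.03, 0.28) -0.07
edge recheck (0.72, 0.97) 0.46
side [(112, 0.3), (229, -0.1)] (np.float64(0.11107248257306924), np.int64(60))
edge recheck (0.03, 0.28) 0.16
edge recheck (0.72, 0.97) -0.09
```

View pics/top12.png

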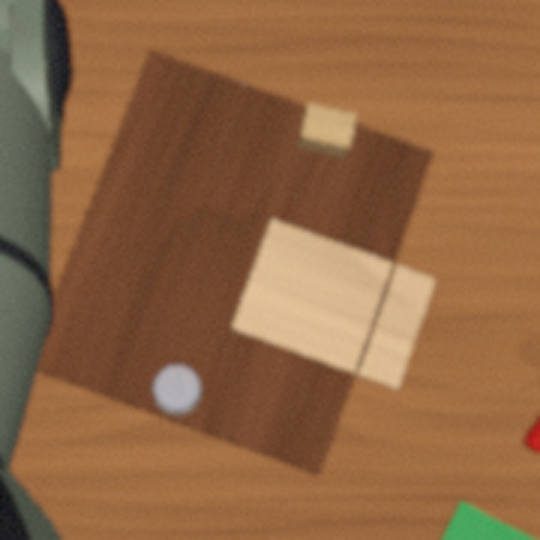

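View pics/side12.png

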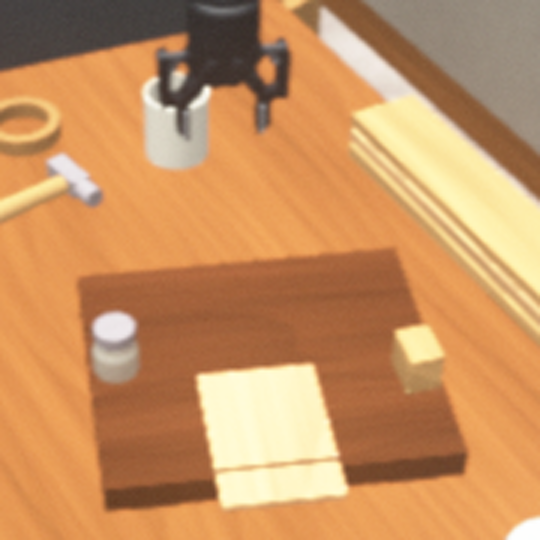

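The pencil line lies along the edge from (395,264) to (359,371) in the top crop. The jar and offcut are unmoved and the hand is clear.

```bash
python3 -c "
from workcell import bot,status
print(bot.job_done());print(status.observe()['clock'])"
```

```text
the job is handed in; nothing more can be done
None
the job is handed in; nothing more can be done
```

The panel's pencil line now lies over the board's right-hand edge, and I handed the job in at about 13.3 s of the 48 s allowed. The hand-in call returns no verdict.

**How it was done:** I set the fingers about 72 mm apart and pushed both against the panel's rear edge. This squared it to the board and slid it out. I then backed the hand off level, raised it and moved it clear.

**Last checks, after the hand was away:**
- **Line to edge:** the top camera gives 0.3 and 0.4 mm at the two ends, and the side camera 0.3 and -0.1 mm. The limit is 7 mm.
- **Edge position:** refitting the edge in the last pictures agreed with the starting fit to within 0.5 mm.
- **Panel:** it looks flat and at rest, and its measured position did not change when the hand withdrew. I did not measure its height or tilt separately.
- **Bystanders:** the jar and offcut look unmoved in both pictures. The hand passed nowhere near the rest, but I did not measure them.

**One disagreement:** with the fingers part open, the tips were about 20 mm above the reported tool height, not ahead of it as the description says. I lowered the hand in small steps until it touched the board at about 16 N, raised it 3.5 mm and pushed from there.

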